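Seat a pendant bezel and present its stone from the case

ROBOT

A 6-joint arm with a two-finger parallel gripper is mounted at the origin on the work surface. World frame = base frame: x ahead of the robot, y to its left, z up, the work surface at z = 0. Lengths are in m, angles in rad, forces in N, time in s.
With the tool pointing down it reaches from about 0.35 to 0.85 m from the base axis. Payload 8.1 kg.
Tool frame: the origin (TCP) lies at the very end of the fingers, on their centre line; the grasp point (between the pads) lies 19 mm behind it; z points along the fingers, y is the line along which they close (so a half turn about z gives the same grasp; the last joint's range is limited). The gripper opens to 93 mm and grips with 3 to 60 N. Pads are 15 mm wide; open, the fingers measure 128 mm over their backs; the gripper's body (75 mm by 188 mm) begins 65 mm behind the grasp point.
Start: joints at [-1.363, 0.13, 1.488, -0, 1.523, -0.085], TCP at [0.173, -0.574, 0.219] pointing down, gripper open.
Joint ranges: [-2.96, 2.96], [-0.89, 2.26], [0.02, 2.5], [-1.34, 4.48], [0, 2.73], [-2.66, 2.66]. Speed limits (rad/s): [2.39, 2.39, 2.79, 3.14, 3.14, 3.14].

INTERFACE

Orientations are given as a rotation vector (axis times angle).
In Python, from plant import monitor, eyes, ticket gives the robot as it stands.
- The arm moves only by the tool arm_command, never from a script. Its argument "deltas" is a list that holds one entry, the list of rows, each a list of 6 numbers: the shift along the world's x, y, z in cm, then the turn, a rotation vector about the world's x, y, z in degrees. In form: [[[tx, ty, tz, rx, ry, rz], ...]]. A call has 1 to 12 rows; each row shifts and turns the commanded pose from where the row before left it; what a row does not reach is not made up. A row lasts 1/12 s, in which the tool goes at most 41.7 mm and 7.16 degrees, less where a joint would pass 70% of its speed; a pose out of reach is approached as far as the arm can. A call is refused whole if a number of a shift passes 4.17 or a number of a turn 7.16, either way. A call with a gripper value outside its range is refused whole. "gripper" is the opening, from -1 (shut) to 1 (fully open), set as the call begins (left out, the last holds). The fingers move at their own pace and stop on an object; "squeeze" is the grip in N (left out, the last holds). Time passes only in rows, so rows that do not move let the fingers close. It gives the time, the measured TCP pose, the force, the opening and the grip force at its end, in the units of the state.
- monitor.read_state(): the state, without advancing time (a new reading comes with each control period).
- eyes.read_camera(name): name is "scene" or "side" or "wrist"; returns the picture (420x560x3 uint8, blue, green, red); there is no depth.
- eyes.camera_model(name): a dict with "fx", "fy", "cx", "cy" (pixels), "k1" (the pictures are not rectified: a ray, as slopes to the right and down, at radius r is drawn at 1 + k1 r^2 times it, then the intrinsics apply), "rvec" (rotation vector, rad) and "tvec" (3), from world to camera coordinates, as OpenCV has them. Camera axes: x right, y down, z forward; pixel columns grow to the right and rows downward; lengths in m; the calibration is good to about 2 mm. A picture is of the moment at which its call begins: read the wrist's pose just before it. camera_model takes no time and is no camera call; for the wrist camera it gives the pose at the moment of the call.
- ticket.close_job(): hands the job in; it is judged then, once.
The state is a dict: "t": time; "q": joint angles; "dq": joint speeds; "joint_torque": joint torques, N m; "tool_pos": TCP position; "orientation": TCP orientation; "force": force on the tool from outside, world axes, zero at the start; "wrist_torque": the same for the moment, N m; "opening": finger opening in m; "gripper_force": force on a finger pad.
Only numpy, scipy, OpenCV 4.12 (cv2) and the standard library are available. Lean on these libraries where they do the work, as an engineer would, in place of code of your own. Each camera call takes 0.05 s, during which the arm holds its last target. There are 200 camera calls.

TASK

We are mounting the red stone in the brass pendant. First take the brass bezel off the display rack and seat it in the nest of the setting block, open cup facing up and hanging loop in the nest's gap; then lift the lid of the wooden stone case, draw out the red stone and hold it dome up, level and centred about 4 cm above the seated bezel, so that I can put glue on its back. Finish while still holding the stone there, and leave everything else where it is.

Things in the scene. Friction and masses are not known exactly. Their poses are not given: they have to be found in the camera images.
- rack: Fixed display rack, 176 mm wide (y) by 90 mm: dark board, black velvet face sloping 0.45 rad, low side at its -x, high at +x. Origin: centre of its underside; the face's centre is 42 mm above it. Two pendants lean on the face 40 mm to either side (y) of the middle (which is where varies), each over two brass pins that stand 8 mm off the face below it.
- bezel_brass: Brass pendant bezel to seat: round open cup, 46 mm outside diameter, 12 mm high, about 40 g. Origin: centre of the base's outside; z out of the open mouth, x to the hanging loop (11 mm wide eye, 9.5 mm beyond the rim, 3 to 6 mm above the base). It starts base down on the slope, z leaning 0.45 rad to the rack's -x, loop up the slope; its rim is free to grip across the rack's y.
- bezel_loop (a point): Middle of the brass bezel's hanging loop: 26.5 mm from the bezel's axis along its x, 4.5 mm above its base plane.
- bezel_silver: A bystander: the same bezel in silver, on the rack's other place.
- setting_block: Setting block, fixed, hardwood 110 x 110 x 22 mm, with a green ring-shaped nest on top. Origin at the centre of its underside, x towards the gap in the ring.
- nest (a point): Centre of the nest's floor, 22 mm above the table; x to the gap, z up. The green ring is 50 mm inside and 62 mm outside diameter, 5 mm high, open over about 54 degrees towards +x; the bezel's loop must lie in that gap for the bezel to go down flat (0.2 rad of play). A seated bezel stands 7 mm out of the ring.
- case: Fixed wooden stone case, 126 (x) by 146 (y) by 44 mm high without lid, walls 6 mm. Origin: centre of its underside; front is -x, hinge along y at the top of the +x wall. Inside, a cream bar, 34 mm wide in x, top 18 mm above the origin, has wells at x -4, y -32 and +32 mm, a stone in each (which varies). Before and behind it (case x) are grooves 11 mm deeper for the fingers.
- lid (a joint): Angle of the case's dark wooden lid, rad: 0 closed, growing as it is lifted, 1.57 upright, at most 1.85. Stiff hinge: it stays where it is left; 2 to 3 N at the pull moves it. The lid is 7 mm thick, lies on the rim 44.5 mm above the case's underside and overhangs the front wall by 10 mm.
- lid_knob (a point): Centre of the lid's brass pull, a short bar along the hinge's direction (32 mm long with flat ends, 13 mm diameter, on an 8 mm stem): on the closed lid 18 mm above the lid's top face, 28 mm behind its front edge. It moves with the lid. Pinched by its two ends it can turn between the fingers.
- lid_hinge (a point): Middle of the hinge axis, which runs along the case's y. With the lid closed the pull is 108 mm from it towards the case's -x and 25 mm above it.
- stone_red: The red glass cabochon, 40 mm diameter, 14 mm high: straight side 7 mm high, then a dome; about 30 g. Origin: centre of its flat underside, z out of the dome. It lies dome up in one of the case's wells, hidden by the closed lid, between 3 mm high ridges on the cream bar; its front and back edges overhang the bar by 3 mm.
- stone_blue: A bystander: a blue stone of the same shape in the other well.
- pliers: Bystander: loose pliers with red handles, about 135 mm long, 12 mm high, lying behind the setting block.
- thread_spool: Bystander: standing white spool of thread, 44 mm diameter, 50 mm high.
- glue_bottle: Bystander: standing white bottle with a red cap, 36 mm diameter, 95 mm high.
- bead_jar: Bystander: standing amber jar with a green lid, 66 mm diameter, 95 mm high.
There are look-alikes about, which are no part of the job. Of the things like the bezel_brass, leave any that is green; of the rest the smaller one is meant. What is shaped like the case but green or purple is not meant.

How it is judged:
On the way, in this order (a step that is already met when the one before it is completed fails the run):
1. the brass bezel is seated in the nest, cup up, loop in the gap, and let go (horizontal distance between bezel_brass and nest below 0.005 m and z of bezel_brass in the frame of nest below 0.003 m and angle between bezel_brass's own z axis and vertical below 0.08 rad and x of bezel_loop in the frame of nest above 0.018 m and y of bezel_loop in the frame of nest between -0.014 and 0.014 m and contact force between the fingers and bezel_brass below 0.1 N), for 0.2 s.
2. the case's lid is lifted open (value of joint lid above 1.1 rad), for 0.1 s.
3. the red stone is drawn up clear of the case (z of stone_red in the frame of case above 0.05 m and contact force between the fingers and stone_red above 0.5 N), for 0.1 s.
At the end, for the whole second after the job is handed in: The red stone is held still in the fingers, dome up, level within 0.15 rad, centred within 12 mm over the nest, underside 34 to 72 mm above the nest floor; the brass bezel is seated: cup up, flat within 0.08 rad, within 5 mm of centre, down within 3 mm, loop in the gap within 14 mm of its middle (horizontal distance between stone_red and nest below 0.012 m and z of stone_red in the frame of nest between 0.034 and 0.072 m and angle between stone_red's own z axis and vertical below 0.15 rad and linear speed of stone_red below 0.03 m/s and contact force between the fingers and stone_red above 0.5 N and contact force between stone_red and bezel_brass below 0.05 N and horizontal distance between bezel_brass and nest below 0.005 m and z of bezel_brass in the frame of nest below 0.003 m and angle between bezel_brass's own z axis and vertical below 0.08 rad and x of bezel_loop in the frame of nest above 0.018 m and y of bezel_loop in the frame of nest between -0.014 and 0.014 m); the arm keeps its last pose, push and grip.
It fails at once if the silver bezel is moved more than 20 mm (distance of bezel_silver from where it was at the start of the episode above 0.02 m).
It fails at once if the blue stone is moved more than 20 mm (distance of stone_blue from where it was at the start of the episode above 0.02 m).
It fails at once if a bystander (pliers, spool, glue bottle, jar) is moved more than 30 mm or tipped over (distance of any of pliers, thread_spool, glue_bottle, bead_jar from where it was at the start of the episode above 0.03 m or angle between any of thread_spool, glue_bottle, bead_jar's own z axis and vertical above 0.5 rad).
It also fails if it takes over 72 s, if anything falls off the work surface, if the arm or the gripper's body presses on something with over 40 N, if the wrist force passes 120 N, or if a joint passes its speed limit or range.

## Working session

There is one attempt and no reset: what is moved stays moved. The work goes in short steps, Python scripts to look and compute and a tool call to move; the robot and the scene stay as the last step left them, time stands still between calls to the robot, and variables do not carry over. Pictures are saved under pics/ and viewed, at most 10 in all, crops included, and the job is handed in when it is done.

Besides the shell and the picture viewer there is one more tool, called after "Call:" as a command line: name --argument value ..., lists and objects as JSON in quotes. arm_command: Moves the arm, as the interface text tells. Its arguments: {"type":"object","properties":{"deltas":{"type":"array"},"gripper":{"type":"number"},"squeeze":{"type":"number"}},"required":["deltas"]}

```bash
mkdir -p pics; cat > h.py <<'E'
import numpy as np, cv2
from plant import monitor, eyes, ticket
def cam(n):
    m=eyes.camera_model(n); R=cv2.Rodrigues(np.array(m["rvec"],float))[0]; return m,R,np.array(m["tvec"],float).ravel()
def px2w(n,u,v,z,M=None):
    m,R,t=M or cam(n); x=(u-m["cx"])/m["fx"]; y=(v-m["cy"])/m["fy"]
    a,b=x,y
    for _ in range(30):
        s=1+m["k1"]*(a*a+b*b); a,b=x/s,y/s
    d=R.T@np.array([a,b,1]); c=-R.T@t
    return c+d*(z-c[2])/d[2]
def w2px(n,P,M=None):
    m,R,t=M or cam(n); p=(R@np.asarray(P,float).T).T+t; a=p[...,0]/p[...,2]; b=p[...,1]/p[...,2]
    s=1+m["k1"]*(a*a+b*b); return np.stack([m["fx"]*a*s+m["cx"],m["fy"]*b*s+m["cy"]],-1)
def st():
    s=monitor.read_state(); R=cv2.Rodrigues(np.array(s["orientation"],float))[0]
    print("t",round(s["t"],2),"pos",np.round(s["tool_pos"],4),"q",np.round(s["q"],2),"F",np.round(s["force"],1),"op",s["opening"],"gf",s["gripper_force"]); print("R",np.round(R,3).tolist()); return s,R
E
python3 - <<'E'
from h import *
st()
for n in("scene","side","wrist"):
    m,R,t=cam(n); print(n,m,"c",-R.T@t,"fwd",R[2]); 
    im=eyes.read_camera(n); cv2.imwrite(f"pics/{n}0.png",im)
a=cv2.imread("pics/scene0.png");b=cv2.imread("pics/side0.png")
cv2.imwrite("pics/s.png",cv2.resize(a,(800,600),interpolation=cv2.INTER_CUBIC));cv2.imwrite("pics/d.png",cv2.resize(b,(800,600),interpolation=cv2.INTER_CUBIC))
E
```

```text
t 0.0 pos [ 0.1731 -0.5739  0.2176] q [-1.36  0.13  1.49 -0.    1.52 -0.09] F [-0.2  0.6 -0.2] op 0.09305140615634541 gf 0.0
R [[0.957, 0.289, -0.0], [0.289, -0.957, 0.002], [0.0, -0.002, -1.0]]
scene {'fx': 496.53553110126086, 'fy': 496.53553110126086, 'cx': 282.63859869385027, 'cy': 203.58095678156164, 'k1': 0.022723158489928758, 'rvec': array([ 1.47447771,  2.09985336, -0.82045907]), 'tvec': array([ 0.10542658, -0.29548916,  1.95318997])} c [1.51406563 0.39444923 1.2105349 ] fwd [-0.65448492 -0.21443937 -0.72502775]
side {'fx': 388.9393822676003, 'fy': 388.9393822676003, 'cx': 283.63286898359513, 'cy': 218.16757756566403, 'k1': 0.02618196882916302, 'rvec': array([ 2.09198883, -0.07260769,  0.06350473]), 'tvec': array([-0.49721478,  0.10729413,  1.08299597])} c [ 0.41666338 -0.9207484   0.64049111] fwd [ 0.07546166  0.86362105 -0.49846186]
wrist {'fx': 357.57580879093484, 'fy': 357.57580879093484, 'cx': 275.9311755375578, 'cy': 210.09296947859863, 'k1': -0.051297567657459575, 'rvec': array([-2.35782735,  1.75032328,  0.21644745]), 'tvec': array([-0.59968043, -0.0290074 ,  0.38794469])} c [ 0.23701917 -0.55489284  0.38324271] fwd [-0.23301771 -0.07028955 -0.96992893]
```

View pics/s.png

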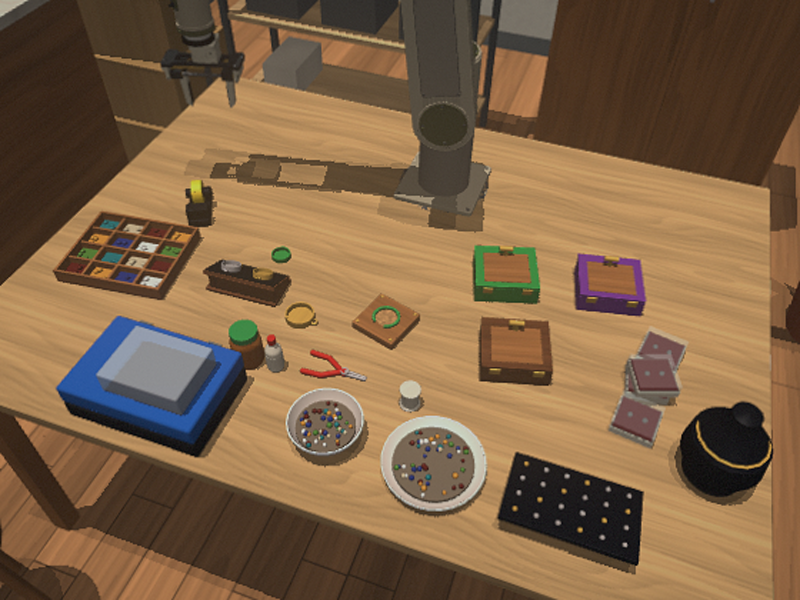

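View pics/d.png

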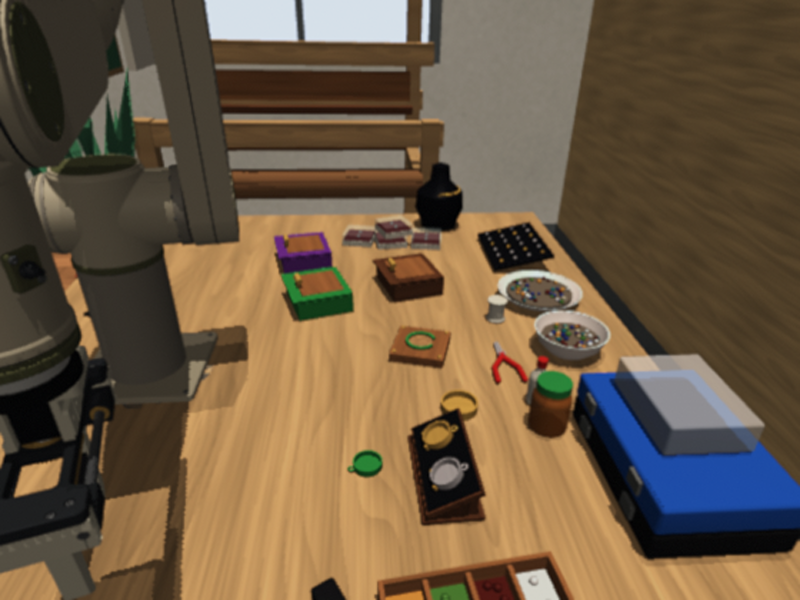

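Candidates for the bezel (pixels in the 800x600 scene view): brass cup on the rack (263,273), larger brass cup on the table (301,315), green cup (281,255) and silver cup on the rack (231,267). I choose the one on the rack. For the case, the brown one at (515,350) rather than the green (506,273) or purple (610,283). Checking in a close crop.

```bash
python3 - <<'E'
from h import *
a=cv2.imread("pics/scene0.png");b=cv2.imread("pics/side0.png")
def T(im,x,y,w=80,h=60): return cv2.resize(im[y:y+h,x:x+w],(400,300),interpolation=cv2.INTER_CUBIC)
cv2.imwrite("pics/m.png",np.vstack([np.hstack([T(a,138,165),T(a,235,195)]),np.hstack([T(a,321,215),T(b,275,285)])]))
E
```

```text
(no output)
```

View pics/m.png

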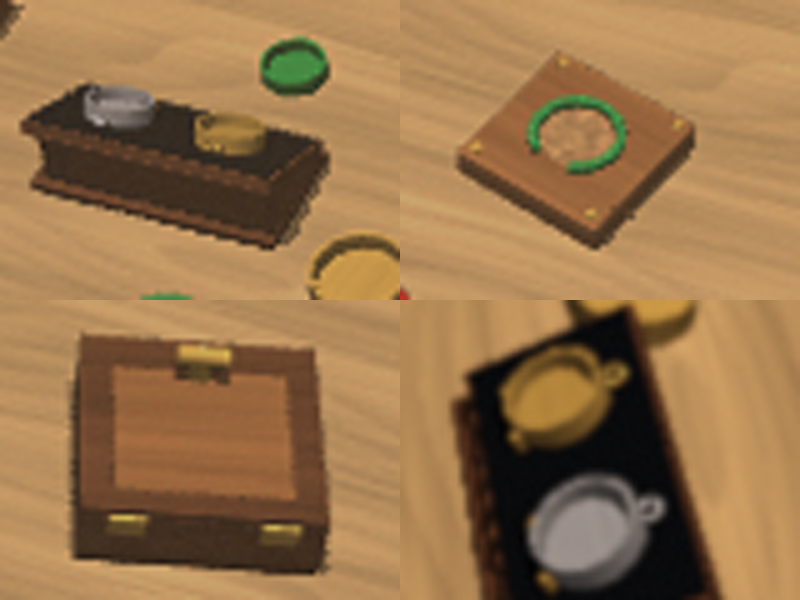

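```bash
python3 - <<'E'
from h import *
def S(tx,ty,ox,oy): return ox+tx/5-.4, oy+ty/5-.4
M=cam("scene");D=cam("side")
f=lambda u,v,z,n="scene",m=M: print(np.round(px2w(n,u,v,z,m),4))
print("block");[f(*S(x-400,y,235,195),z) for x,y,z in[(560,50,.022),(695,127,.022),(597,235,.022),(457,157,.022),(577,134,.027),(553,165,.027)]]
print("case lid corners, knob");[f(*S(x,y-300,321,215),z) for x,y,z in[(80,335,.0515),(315,350,.0515),(328,525,.0515),(80,505,.0515),(204,355,.0695)]]
print("rack bezel scene: rim ctr");f(*S(231,132,138,165),.06); 
print("rack back top edge");[f(*S(x,y,138,165),.06) for x,y in[(22,122),(268,185),(325,145),(85,88)]]
print("rack side view");[f(*S(x-400,y-300,275,285),z,"side",D) for x,y,z in[(556,388,.06),(585,528,.06),(615,372,.06),(650,508,.06),(465,378,.03),(630,315,.06)]]
E
```

```text
block
[ 0.464 -0.005  0.022]
[0.4973 0.0999 0.022 ]
[0.6026 0.0715 0.022 ]
[ 0.5738 -0.0331  0.022 ]
[0.5334 0.0327 0.027 ]
[0.563  0.0276 0.027 ]
case lid corners, knob
[0.482  0.2352 0.0515]
[0.4429 0.3757 0.0515]
[0.5747 0.4099 0.0515]
[0.6109 0.2699 0.0515]
[0.4873 0.313  0.0695]
rack bezel scene: rim ctr
[ 0.5349 -0.2658  0.06  ]
rack back top edge
[ 0.5741 -0.3965  0.06  ]
[ 0.5694 -0.222   0.06  ]
[ 0.5243 -0.2037  0.06  ]
[ 0.5317 -0.3743  0.06  ]
rack side view
[ 0.5241 -0.2834  0.06  ]
[ 0.5252 -0.3648  0.06  ]
[ 0.5513 -0.2747  0.06  ]
[ 0.553  -0.3557  0.06  ]
[ 0.4886 -0.2412  0.03  ]
[ 0.5641 -0.2371  0.06  ]
```

Call:
arm_command --deltas '[[[3.1, 2.6, 0, 0, 0, -1.5], [3.1, 2.6, 0, 0, 0, -1.5], [3.1, 2.6, 0, 0, 0, -1.5], [3.1, 2.6, 0, 0, 0, -1.5], [3.1, 2.6, 0, 0, 0, -1.5], [3.1, 2.6, -0.5, 0, 0, -1.5], [3.1, 2.6, -0.5, 0, 0, -1.5], [3.1, 2.6, -0.5, 0, 0, -1.5], [3.1, 2.6, -0.5, 0, 0, -1.5], [3.1, 2.6, -0.5, 0, 0, -1.5], [3.1, 2.6, -0.5, 0, 0, -1.8], [0, 0, 0, 0, 0, 0]]]' --gripper 0.25

```text
t: 1.15
tool_pos: [0.5181, -0.2827, 0.1869]
orientation: [-3.138, -0.005, -0.0]
force: [0.2, -0.7, 0.2]
opening: 0.058
gripper_force: 0.0
```

```bash
python3 - <<'E'
from h import *
st()
im=eyes.read_camera("wrist");np.save("w1.npy",np.array(list(map(lambda x:0,[0]))))
import pickle;pickle.dump(cam("wrist"),open("w1.pkl","wb"))
cv2.imwrite("pics/w1r.png",im);cv2.imwrite("pics/w1.png",cv2.resize(im,(800,600),interpolation=cv2.INTER_CUBIC))
E
```

```text
t 1.15 pos [ 0.5181 -0.2827  0.1869] q [-0.59  0.12  1.56  0.    1.47  0.98] F [ 0.2 -0.7  0.2] op 0.058029666413534 gf 0.0
R [[1.0, 0.003, 0.0], [0.003, -1.0, 0.003], [0.0, -0.003, -1.0]]
```

View pics/w1.png

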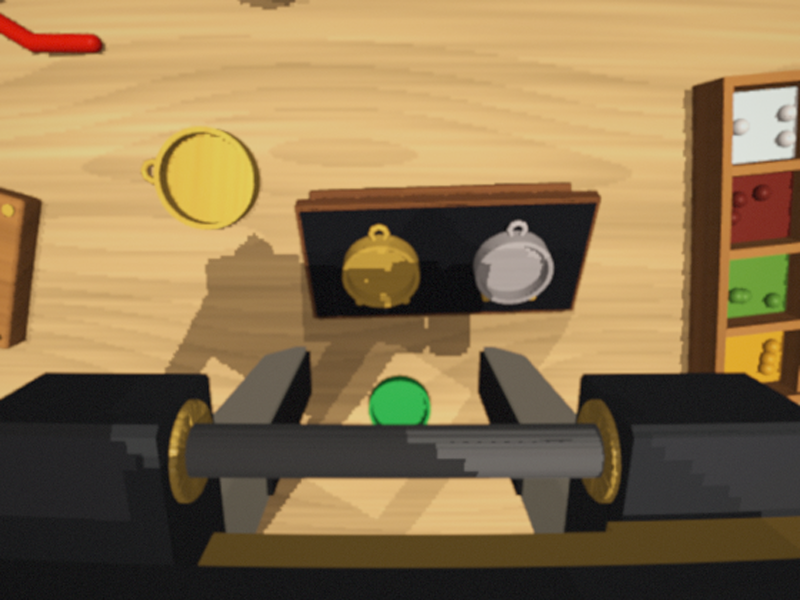

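```bash
cat >> h.py <<'E'
def bez(p,yaw,tilt,n=40):
    "outline points: rim circle, base circle, loop ring. p=base origin"
    Rz=cv2.Rodrigues(np.array([0,0,yaw]))[0]@cv2.Rodrigues(np.array([0,-tilt,0.]))[0]
    a=np.linspace(0,2*np.pi,n);c,s=np.cos(a),np.sin(a)
    L=[np.stack([.023*c,.023*s,0*a+.012],1),np.stack([.023*c,.023*s,0*a],1),np.stack([.027+.0055*c,.0055*s,0*a+.0045],1)]
    return [(Rz@l.T).T+p for l in L],Rz
E
python3 - <<'E'
from h import *
import pickle
from scipy.optimize import least_squares
W=pickle.load(open("w1.pkl","rb"));D=cam("side");M=cam("scene")
k=lambda x,y:np.array([x*.7-.15,y*.7-.15]); sd=lambda x,y:np.array([275+(x-400)/5-.4,285+(y-300)/5-.4])
def tri(a,b):
    r=least_squares(lambda P:np.r_[w2px("w",P,W)-a,w2px("s",P,D)-b],[.53,-.28,.06]);print(np.round(r.x,4),"res",np.round(r.fun,2));return r.x
A=tri(k(378,231),sd(616,376));B=tri(k(516,228),sd(650,508))
# rack pose: loops at +-40 in y; fit x,y,yaw, s
def loops(q):
    x,y,yaw,s=q;R=cv2.Rodrigues(np.array([0,0,yaw]))[0]
    out=[]
    for e in(1,-1):
        base=np.array([x,y,.042])+R@np.array([s*np.cos(.45),e*.04,s*np.sin(.45)])
        L,Rb=bez(base,yaw,.45);out.append((base,L,base+Rb@[.0265,0,.0045]))
    return out
def f(q):
    o=loops(q);r=[]
    for (base,L,lp),kl,sl,xl,xr in zip(o,(k(378,231),k(516,228)),(sd(616,376),sd(650,508)),(343,474),(420,553)):
        r+=list(w2px("w",lp,W)-kl)+list(.7*(w2px("s",lp,D)-sl))
        u=w2px("w",np.vstack(L[:2]),W)[:,0]; r+=[u.min()-k(xl,0)[0],u.max()-k(xr,0)[0]]
    return np.array(r)
r=least_squares(f,[.53,-.3,0,0]);print("rack",np.round(r.x,4),np.round(r.fun,1))
o=loops(r.x);print("brass base",np.round(o[0][0],4),"silver",np.round(o[1][0],4))
im=cv2.imread("pics/w1r.png");ds=cv2.imread("pics/side0.png")
def ov(im,C,x,y,w,h,S):
    z=cv2.resize(im[y:y+h,x:x+w],None,fx=S,fy=S,interpolation=cv2.INTER_CUBIC)
    for b,L,l in o:
        for l in L: cv2.polylines(z,[np.int32((w2px("",l,C)-[x,y]+.5)*S)],True,(255,0,255),1)
    return z
cv2.imwrite("pics/ov.png",np.vstack([ov(im,W,200,135,200,90,4),ov(ds,D,270,280,200,55,4)]))
E
```

```text
[ 0.5502 -0.2758  0.0592] res [ 0.08 -0.25 -0.67 -0.16]
[ 0.5524 -0.355   0.0594] res [ 0.05 -0.15 -0.39 -0.06]
rack [ 0.5282 -0.3169  0.0373  0.0011] [ 0.5  0.3 -0.7  0.2 -0.6 -0.6  1.  -0.5 -0.2  0.6 -0.5  0.1]
brass base [ 0.5277 -0.2769  0.0425] silver [ 0.5306 -0.3569  0.0425]
```

View pics/ov.png

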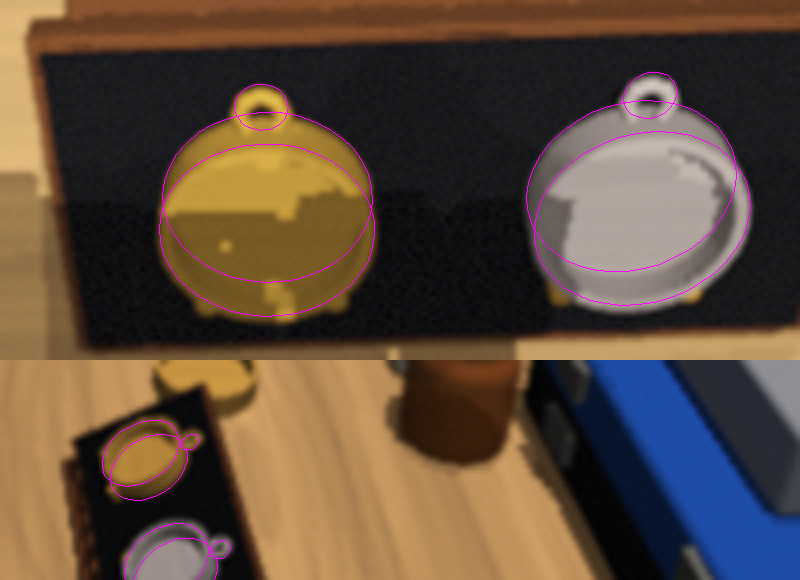

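Call:
arm_command --deltas '[[[-0.25, 0.08, -1.3, 0, -4.3, 0.35], [-0.25, 0.08, -1.3, 0, -4.3, 0.35], [-0.25, 0.08, -1.3, 0, -4.3, 0.35], [-0.25, 0.08, -1.3, 0, -4.3, 0.35], [-0.25, 0.08, -2.0, 0, -4.3, 0.35], [-0.25, 0.08, -2.0, 0, -4.3, 0.35], [0, 0, 0, 0, 0, 0]]]' --squeeze 30

```text
t: 1.78
tool_pos: [0.4923, -0.2798, 0.0876]
orientation: [-3.056, -0.051, -0.689]
force: [-1.3, 1.2, -2.5]
opening: 0.0581
gripper_force: 0.0
```

```bash
cat >> h.py <<'E'
def go(target,Rt=None):
    s,R=st(); print("d cm",np.round(100*(np.array(target)-s["tool_pos"]),2), "rot deg", None if Rt is None else np.round(np.degrees(cv2.Rodrigues(Rt@R.T)[0].ravel()),2))
E
python3 - <<'E'
from h import *
_,Rb=bez(np.zeros(3),.0373,.45); Rt=Rb@np.diag([1,-1,-1.])
go(np.array([.5277,-.2769,.0425])+Rb[:,2]*.0063,Rt)
E
```

```text
t 1.78 pos [ 0.4923 -0.2798  0.0876] q [-0.83 -0.17  2.1   0.41  0.95  0.51] F [-1.3  1.2 -2.5] op 0.05808428938880769 gf 0.0
R [[0.903, 0.034, 0.429], [0.03, -0.999, 0.015], [0.429, -0.001, -0.903]]
d cm [ 3.27  0.28 -3.94] rot deg [-0.05 -0.37  0.21]
```

Call:
arm_command --deltas '[[[1.0, 0.12, -0.4, 0, 0, 0], [0.97, 0.11, -0.84, 0, -0.3, 0.2], [0, 0, 0, 0, 0, 0], [0, 0, 0, 0, 0, 0]]]'

```text
t: 2.12
tool_pos: [0.5192, -0.282, 0.0852]
orientation: [-3.06, -0.062, -0.708]
force: [0.2, 0.1, -0.2]
opening: 0.0585
gripper_force: 0.0
```

```bash
cat > g.py <<'E'
from h import *
_,Rb=bez(np.zeros(3),.0373,.45); Rt=Rb@np.diag([1,-1,-1.])
go(np.array([.5277,-.2769,.0425])+Rb[:,2]*.0063,Rt)
E
python3 g.py
```

```text
t 2.12 pos [ 0.5192 -0.282   0.0852] q [-0.79 -0.11  2.06  0.41  0.91  0.53] F [ 0.2  0.1 -0.2] op 0.058514891876811734 gf 0.0
R [[0.898, 0.039, 0.439], [0.039, -0.999, 0.009], [0.439, 0.009, -0.899]]
d cm [ 0.58  0.5  -3.71] rot deg [ 0.48  0.26 -0.09]
```

Call:
arm_command --deltas '[[[0.0, 0.0, 0.0, 0, 0, 0], [0, 0, 0, 0, 0, 0]]]'

```text
t: 2.28
tool_pos: [0.5192, -0.2819, 0.0853]
orientation: [3.06, 0.062, 0.709]
force: [-0.7, -0.0, -0.8]
opening: 0.0581
gripper_force: 0.0
```

```bash
python3 g.py
```

```text
t 2.28 pos [ 0.5192 -0.2819  0.0853] q [-0.79 -0.11  2.06  0.42  0.91  0.53] F [-0.7 -0.  -0.8] op 0.05806695212680002 gf 0.0
R [[0.897, 0.039, 0.44], [0.039, -0.999, 0.009], [0.44, 0.009, -0.898]]
d cm [ 0.58  0.49 -3.72] rot deg [ 0.51  0.34 -0.08]
```

Call:
arm_command --deltas '[[[-0.29, 0.46, -0.4, 0.5, 0.3, 0], [0, 0, -0.76, 0, 0, 0], [0, 0, -0.76, 0, 0, 0], [0, 0, 0, 0, 0, 0], [0, 0, 0, 0, 0, 0]]]'

```text
t: 2.7
tool_pos: [0.5153, -0.2761, 0.0636]
orientation: [-3.052, -0.058, -0.697]
force: [-0.3, -0.7, -0.2]
opening: 0.0584
gripper_force: 0.0
```

```bash
python3 g.py
```

```text
t 2.7 pos [ 0.5153 -0.2761  0.0636] q [-0.79 -0.09  2.08  0.43  0.88  0.51] F [-0.3 -0.7 -0.2] op 0.05843293079418024 gf 0.0
R [[0.9, 0.039, 0.434], [0.034, -0.999, 0.019], [0.434, -0.002, -0.901]]
d cm [ 0.97 -0.09 -1.55] rot deg [-0.14 -0.07 -0.07]
```

Call:
arm_command --deltas '[[[0.35, -0.05, -0.5, 0, 0, 0], [0.35, -0.04, -0.5, 0, 0, 0], [0.27, 0, -0.55, 0, 0, 0], [0, 0, 0, 0, 0, 0], [0, 0, 0, 0, 0, 0]]]'

```text
t: 3.12
tool_pos: [0.5256, -0.2772, 0.0487]
orientation: [-3.052, -0.059, -0.698]
force: [0.8, -0.2, 0.4]
opening: 0.058
gripper_force: 0.0
```

```bash
python3 g.py
```

```text
t 3.12 pos [ 0.5256 -0.2772  0.0487] q [-0.78 -0.04  2.06  0.44  0.85  0.51] F [ 0.8 -0.2  0.4] op 0.05799262468540833 gf 0.0
R [[0.9, 0.039, 0.434], [0.034, -0.999, 0.019], [0.435, -0.002, -0.901]]
d cm [-0.06  0.02 -0.06] rot deg [-0.1  -0.03 -0.09]
```

Call:
arm_command --deltas '[[[-0.06, 0.02, -0.06, 0, 0, 0], [0, 0, 0, 0, 0, 0], [0, 0, 0, 0, 0, 0], [0, 0, 0, 0, 0, 0], [0, 0, 0, 0, 0, 0], [0, 0, 0, 0, 0, 0]]]' --gripper -1 --squeeze 30

```text
t: 3.62
tool_pos: [0.5257, -0.2757, 0.0493]
orientation: [-3.049, -0.059, -0.7]
force: [3.7, 8.7, 1.9]
opening: 0.0449
gripper_force: 30.0
```

Call:
arm_command --deltas '[[[-0.45, 0, 0.9, 0, 0, 0], [-0.45, 0, 0.9, 0, 0, 0], [-0.45, 0, 0.9, 0, 0, 0], [-0.45, 0, 0.9, 0, 0, 0], [0, 0, 1.0, 0, 0, 0], [0, 0, 0, 0, 0, 0]]]'

```text
t: 4.12
tool_pos: [0.5081, -0.2789, 0.098]
orientation: [-3.054, -0.058, -0.705]
force: [0.4, -0.4, 0.4]
opening: 0.0454
gripper_force: 30.0
```

Call:
arm_command --deltas '[[[-0.2, 2.6, 1.0, 0, 4.3, 0], [-0.2, 2.6, 1.0, 0, 4.3, 0], [-0.2, 2.6, 1.0, 0, 4.3, 0], [-0.2, 2.6, 1.0, 0, 4.3, 0], [-0.2, 2.6, 1.0, 0, 4.3, 0], [-0.2, 2.6, 1.0, 0, 4.3, 0], [-0.3, 2.8, 0, 0, 0, -3], [-0.3, 2.8, 0, 0, 0, -3], [-0.3, 2.8, 0, 0, 0, -3], [-0.3, 2.8, 0, 0, 0, -3], [-0.3, 2.8, 0, 0, 0, -3], [-0.3, 2.8, 0, 0, 0, -3]]]'

```text
t: 5.12
tool_pos: [0.4769, 0.048, 0.1549]
orientation: [-3.093, 0.44, -0.005]
force: [0.0, 0.3, -1.1]
opening: 0.0448
gripper_force: 30.0
```

Call:
arm_command --deltas '[[[0, 0, 0, 0, 0, 0], [0, 0, 0, 0, 0, 0], [0, 0, 0, 0, 0, 0]]]'

```text
t: 5.37
tool_pos: [0.4773, 0.0463, 0.1549]
orientation: [-3.094, 0.433, -0.005]
force: [-0.3, -0.7, -1.1]
opening: 0.045
gripper_force: 30.0
```

```bash
python3 - <<'E'
from h import *
import pickle
s,R=st(); print("yaw",np.degrees(np.arctan2(R[1,0],R[0,0])))
im=eyes.read_camera("wrist");pickle.dump((cam("wrist"),s),open("w2.pkl","wb"))
cv2.imwrite("pics/w2r.png",im);cv2.imwrite("pics/w2.png",cv2.resize(im[:300,120:520],(800,600),interpolation=cv2.INTER_CUBIC))
E
```

```text
t 5.37 pos [0.4773 0.0463 0.1549] q [-0.02 -0.17  1.9   0.02  1.4   1.82] F [-0.3 -0.7 -1.1] op 0.044992190865374655 gf 29.999395860359073
R [[0.962, -0.275, 0.006], [-0.275, -0.961, 0.016], [0.001, -0.017, -1.0]]
yaw -15.944135150159543
```

View pics/w2.png

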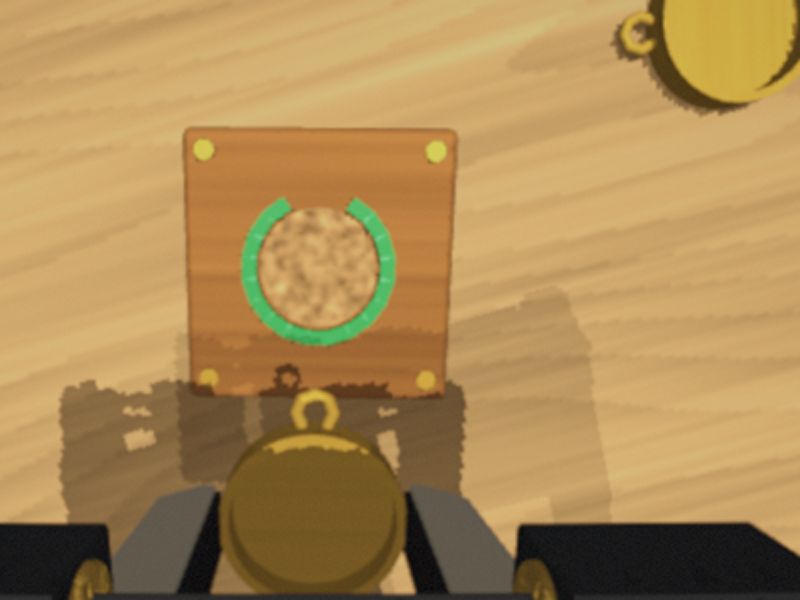

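```bash
python3 - <<'E'
from h import *
import pickle
from scipy.optimize import least_squares
W,s=pickle.load(open("w2.pkl","rb"))
k=lambda p:np.array(p)/2-.25+[120,0]
cor=k([(185,129),(456,131),(444,396),(191,396)]);
# corners: far-left(+x,+y), far-right(+x,-y), near-right, near-left
Lc=np.array([(.055,.055),(.055,-.055),(-.055,-.055),(-.055,.055)])
def P(q,l,z): c,n=np.cos(q[2]),np.sin(q[2]); l=np.atleast_2d(l);return np.stack([q[0]+c*l[:,0]-n*l[:,1],q[1]+n*l[:,0]+c*l[:,1],0*l[:,0]+z],1)
a=np.linspace(0,2*np.pi,180);ring=.031*np.stack([np.cos(a),np.sin(a)],1)
def f(q):
    r=list((w2px("",P(q,Lc,.022),W)-cor).ravel())
    u=w2px("",P(q,ring,.027),W); r+=[u[:,0].min()-k((242,0))[0],u[:,0].max()-k((395,0))[0],u[:,1].max()-k((0,346))[1]]
    return np.array(r)
r=least_squares(f,[.534,.033,-.27]);print("nest",np.round(r.x,4),"deg",np.degrees(r.x[2]),np.round(r.fun,1))
p=np.array(s["tool_pos"]);R=cv2.Rodrigues(np.array(s["orientation"],float))[0]
Rb=R@np.diag([1,-1,-1.])
# bezel in hand: base = p + Rb@(dx,dy,-h); yaw eps
def B(q,h=.0063):
    Re=Rb@cv2.Rodrigues(np.array([0,q[3],q[2]]))[0]; o=p+Rb@np.array([q[0],q[1],-h])
    return o,Re
def g(q):
    o,Re=B(q); rim=(Re@np.vstack([.023*np.cos(a),.023*np.sin(a),0*a+.012])).T+o
    base=(Re@np.vstack([.023*np.cos(a),.023*np.sin(a),0*a])).T+o
    u=w2px("",np.vstack([rim,base]),W); l=w2px("",o+Re@[.027,0,.0045],W)
    return np.r_[u[:,0].min()-k((220,0))[0],u[:,0].max()-k((406,0))[0],l-k((316,411)),u[:,1].min()-k((0,428))[1],.3*np.degrees(q[3])]
b=least_squares(g,[0,0,0,0]);print("bezel in tool",np.round(b.x,4),np.round(b.fun,1))
o,Re=B(b.x);print("base",o,"loop yaw",np.degrees(np.arctan2(Re[1,0],Re[0,0])))
E
```

```text
nest [ 0.5313  0.0296 -0.285 ] deg -16.330393595174378 [-2.2 -1.2  1.8 -1.6  1.2  2.5 -0.9  1.3 -0.2  0.3 -0.2]
bezel in tool [-0.0006 -0.001  -0.0259  0.0392] [-1.4  1.4 -0.1  1.2 -1.2  0.7]
base [0.47646011 0.04560596 0.14859072] loop yaw -17.389922162038104
```

Call:
arm_command --deltas '[[[1.1, -0.32, -0.8, -0.9, 0.3, 0.6], [1.1, -0.32, -0.8, 0, 0, 0], [1.1, -0.32, -0.8, 0, 0, 0], [1.1, -0.32, -0.8, 0, 0, 0], [1.08, -0.32, -0.8, 0, 0, 0], [0, 0, -1.5, 0, 0, 0], [0, 0, -1.5, 0, 0, 0], [0, 0, -1.5, 0, 0, 0], [0, 0, -1.5, 0, 0, 0], [0, 0, -1, 0, 0, 0], [0, 0, 0, 0, 0, 0], [0, 0, 0, 0, 0, 0]]]'

```text
t: 6.42
tool_pos: [0.5315, 0.0298, 0.0445]
orientation: [-3.112, 0.423, 0.002]
force: [-0.7, -0.3, -1.0]
opening: 0.045
gripper_force: 30.0
```

```bash
python3 - <<'E'
from h import *
Rt=cv2.Rodrigues(np.array([0,0,np.radians(-15.6)]))[0]@np.diag([1,-1,-1.])
go([.5321,.0303,.0403],Rt)
im=eyes.read_camera("wrist");sd=eyes.read_camera("side");sc=eyes.read_camera("scene")
def T(im,x,y,w,h): return cv2.resize(im[y:y+h,x:x+w],(400,300),interpolation=cv2.INTER_CUBIC)
cv2.imwrite("pics/c3.png",np.vstack([np.hstack([T(im,160,120,240,180),T(sd,255,205,80,60)]),np.hstack([T(sc,235,190,80,60),T(im,220,150,120,90)])]))
E
```

```text
t 6.42 pos [0.5315 0.0298 0.0445] q [-0.04  0.11  1.84  0.    1.19  1.8 ] F [-0.7 -0.3 -1. ] op 0.04502893019919813 gf 29.999667461961508
R [[0.964, -0.267, -0.001], [-0.267, -0.964, 0.001], [-0.002, -0.001, -1.0]]
d cm [ 0.06  0.05 -0.42] rot deg [-0.06 -0.08 -0.12]
```

View pics/c3.png

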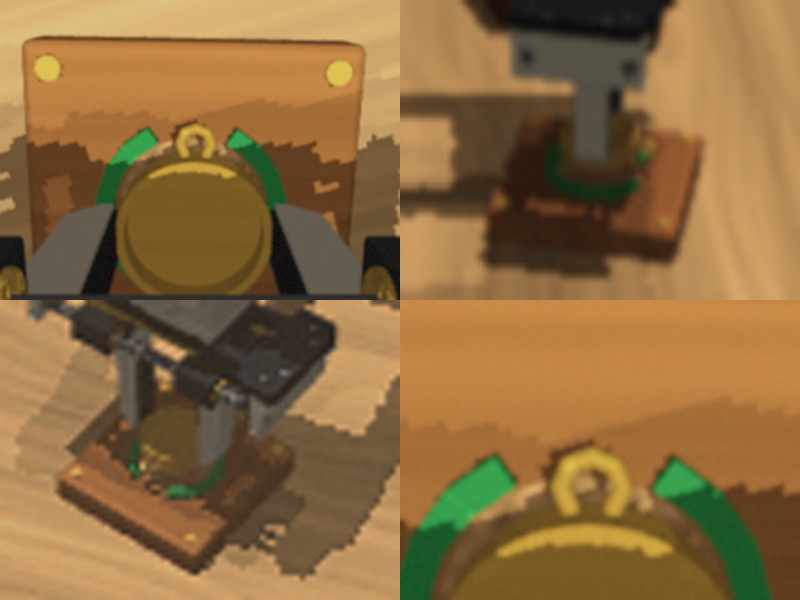

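Call:
arm_command --deltas '[[[0.06, 0.05, -0.4, 0, 0, 0], [0, 0, -0.4, 0, 0, 0], [0, 0, -0.3, 0, 0, 0], [0, 0, -0.2, 0, 0, 0], [0, 0, -0.1, 0, 0, 0], [0, 0, 0, 0, 0, 0]]]'

```text
t: 7.07
tool_pos: [0.5322, 0.0311, 0.0305]
orientation: [-3.112, 0.422, 0.001]
force: [0.6, 0.6, -0.2]
opening: 0.0449
gripper_force: 30.0
```

Call:
arm_command --deltas '[[[0, 0, -0.1, 0, 0, 0], [0, 0, -0.08, 0, 0, 0], [0, 0, 0, 0, 0, 0]]]'

```text
t: 7.32
tool_pos: [0.5328, 0.031, 0.0298]
orientation: [-3.112, 0.422, -0.0]
force: [-2.1, -0.6, 4.8]
opening: 0.045
gripper_force: 30.0
```

Call:
arm_command --deltas '[[[0, 0, -0.03, 0, 0, 0], [0, 0, 0, 0, 0, 0], [0, 0, 0, 0, 0, 0], [0, 0, 0, 0, 0, 0]]]' --gripper 0.25

```text
t: 7.65
tool_pos: [0.5325, 0.031, 0.0287]
orientation: [-3.112, 0.422, 0.0]
force: [-0.8, -0.1, -0.9]
opening: 0.0577
gripper_force: 0.0
```

Call:
arm_command --deltas '[[[0, 0, 1, 0, 0, 0], [0, 0, 2, 0, 0, 0], [-0.8, 0.3, 2, 0, 0, 0], [-0.8, 0.3, 2, 0, 0, 0], [-1, 0.3, 2, 0, 0, 0], [-1, 0.3, 2, 0, 0, 0], [-1, 0.2, 0.5, 0, 0, 0], [0, 0, 0, 0, 0, 0], [0, 0, 0, 0, 0, 0], [0, 0, 0, 0, 0, 0]]]'

```text
t: 8.48
tool_pos: [0.4865, 0.0449, 0.1434]
orientation: [-3.112, 0.422, 0.001]
force: [1.0, -0.1, -0.6]
opening: 0.058
gripper_force: 0.0
```

```bash
python3 - <<'E'
from h import *
import pickle
s,R=st();im=eyes.read_camera("wrist");W=cam("wrist");pickle.dump((W,s),open("w4.pkl","wb"));cv2.imwrite("pics/w4r.png",im)
L,_=bez(np.array([.5313,.0296,.022]),-.285,0)
x,y,w,h=170,40,200,150;S=4
z=cv2.resize(im[y:y+h,x:x+w],None,fx=S,fy=S,interpolation=cv2.INTER_CUBIC)
for l in L: cv2.polylines(z,[np.int32((w2px("",l,W)-[x,y]+.5)*S)],True,(255,0,255),1)
cv2.imwrite("pics/w4.png",z)
E
```

```text
t 8.48 pos [0.4865 0.0449 0.1434] q [-0.01 -0.13  1.88  0.    1.38  1.83] F [ 1.  -0.1 -0.6] op 0.05799665106330694 gf 0.0
R [[0.964, -0.266, -0.0], [-0.266, -0.964, 0.001], [-0.001, -0.001, -1.0]]
```

View pics/w4.png

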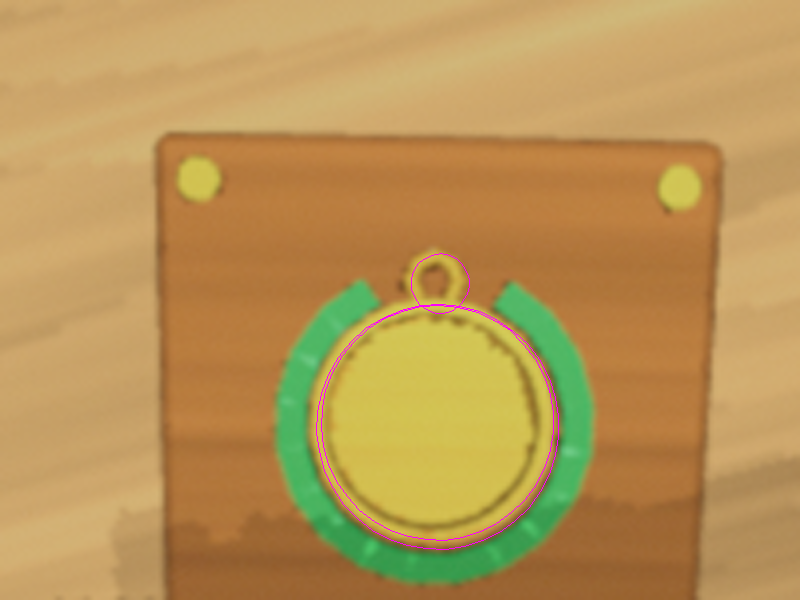

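The bezel is concentric in the ring with its loop in the gap, so it is seated. Next is the case lid.

Call:
arm_command --deltas '[[[-0.16, 2.62, 0.57, 0, 0, 3.06], [-0.16, 2.62, 0.57, 0, 0, 3.06], [-0.16, 2.62, 0.57, 0, 0, 3.06], [-0.16, 2.62, 0.57, 0, 0, 3.06], [-0.16, 2.62, 0.57, 0, 0, 3.06], [-0.16, 2.62, 0.57, 0, 0, 3.06], [-0.16, 2.62, 0.57, 0, 0, 3.06], [-0.16, 2.62, 0.57, 0, 0, 3.06], [-0.16, 2.62, 0.57, 0, 0, 3.06], [-0.16, 2.62, 0.57, 0, 0, 3.06], [0, 0, 0, 0, 0, 0], [0, 0, 0, 0, 0, 0]]]' --gripper 0.05

```text
t: 9.53
tool_pos: [0.4703, 0.308, 0.1998]
orientation: [-3.114, -0.417, 0.003]
force: [0.2, -0.9, -0.5]
opening: 0.0492
gripper_force: 0.0
```

```bash
python3 - <<'E'
from h import *
import pickle
s,R=st();im=eyes.read_camera("wrist");W=cam("wrist");pickle.dump((W,s),open("w5.pkl","wb"));cv2.imwrite("pics/w5r.png",im)
z=cv2.resize(im,(800,600),interpolation=cv2.INTER_CUBIC)
q=np.radians(15.1);ex=np.array([np.cos(q),np.sin(q),0]);ey=np.array([-ex[1],ex[0],0]);o=np.array([.5307,.322,0])
P=np.array([o+ex*a+ey*b+[0,0,c] for a,b,c in[(-.073,.073,.0515),(-.073,-.073,.0515),(.063,-.073,.0515),(.063,.073,.0515),(-.045,.016,.0695),(-.045,-.016,.0695),(.063,0,.0445)]])
print(np.round(w2px("",P,W)/.7,0).tolist())
cv2.imwrite("pics/w5.png",z)
E
```

```text
t 9.53 pos [0.4703 0.308  0.1998] q [0.49 0.04 1.62 0.   1.48 1.79] F [ 0.2 -0.9 -0.5] op 0.0491980938842667 gf 0.0
R [[0.965, 0.263, -0.002], [0.263, -0.965, 0.0], [-0.002, -0.0, -1.0]]
[[280.0, 297.0], [510.0, 298.0], [523.0, 69.0], [269.0, 68.0], [368.0, 259.0], [423.0, 259.0], [396.0, 70.0]]
```

View pics/w5.png

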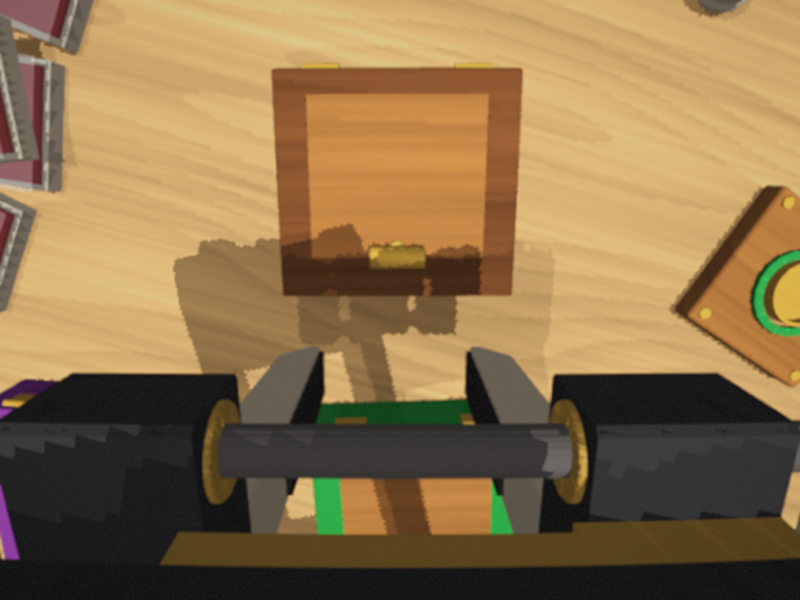

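The overlay of the scene-based case pose agrees with this picture to about 1 mm (pull at (398,257), lid corners within 3 px). Going down to pinch the pull.

Call:
arm_command --deltas '[[[0.9, 0.13, -2, 0, 0, 0], [0.87, 0.12, -2.5, 0, 0, 0], [0, 0, -3, 0, 0, 0], [0, 0, -2.5, 0, 0, 0], [0, 0, -2, 0, 0, 0], [0, 0, -1.2, 0, 0, 0], [0, 0, -0.8, 0, 0, 0], [0, 0, 0, 0, 0, 0], [0, 0, 0, 0, 0, 0]]]'

```text
t: 10.33
tool_pos: [0.4887, 0.3092, 0.0613]
orientation: [-3.113, -0.413, 0.0]
force: [0.1, -0.1, 0.2]
opening: 0.0487
gripper_force: 0.0
```

Call:
arm_command --deltas '[[[0, 0, 0, 0, 0, 0], [0, 0, 0, 0, 0, 0], [0, 0, 0, 0, 0, 0], [0, 0, 0, 0, 0, 0], [0, 0, 0, 0, 0, 0]]]' --gripper -1 --squeeze 20

```text
t: 10.75
tool_pos: [0.4888, 0.3115, 0.0624]
orientation: [-3.11, -0.415, -0.003]
force: [-0.2, 6.0, 1.4]
opening: 0.0313
gripper_force: 20.0
```

```bash
python3 - <<'E'
from h import *
s,R=st()
q=np.radians(15.1);ex=np.array([np.cos(q),np.sin(q),0]);h=np.array([.5923,.3386,.0445])
K=lambda th:h+ex*(-.1109*np.cos(th+.2275))+np.array([0,0,.1109*np.sin(th+.2275)])
th=np.r_[0,.03,.1,.2,np.arange(.32,1.8,.125),1.8]
P=np.array([K(t) for t in th]);print(len(th)-1);print(np.round(100*np.diff(P,axis=0),2).tolist())
E
```

```text
t 10.75 pos [0.4888 0.3115 0.0624] q [0.48 0.2  1.7  0.   1.23 1.78] F [-0.2  6.   1.4] op 0.031251453895596616 gf 20.000157952308655
R [[0.965, 0.262, 0.002], [0.262, -0.965, 0.004], [0.003, -0.004, -1.0]]
16
[[0.08, 0.02, 0.32], [0.22, 0.06, 0.74], [0.39, 0.11, 1.03], [0.6, 0.16, 1.18], [0.77, 0.21, 1.14], [0.9, 0.24, 1.03], [1.01, 0.27, 0.9], [1.11, 0.3, 0.77], [1.2, 0.32, 0.62], [1.26, 0.34, 0.46], [1.31, 0.35, 0.29], [1.33, 0.36, 0.12], [1.34, 0.36, -0.05], [1.32, 0.36, -0.23], [1.28, 0.35, -0.4], [1.03, 0.28, -0.46]]
```

Call:
arm_command --deltas '[[[0.08, 0.1, 0.32, 0, 0, 0], [0.22, 0.06, 0.74, 0, 0, 0], [0.39, 0.11, 1.03, 0, 0, 0], [0.6, 0.16, 1.18, 0, 0, 0], [0.77, 0.21, 1.14, 0, 0, 0], [0.9, 0.24, 1.03, 0, 0, 0], [1.01, 0.27, 0.9, 0, 0, 0], [1.11, 0.3, 0.77, 0, 0, 0], [0, 0, 0, 0, 0, 0]]]'

```text
t: 11.5
tool_pos: [0.5405, 0.3257, 0.1342]
orientation: [-3.111, -0.415, -0.003]
force: [-3.5, 4.6, 4.1]
opening: 0.0318
gripper_force: 20.0
```

Call:
arm_command --deltas '[[[1.2, 0.28, 0.62, -0.5, 1.8, 0], [1.26, 0.3, 0.46, -0.5, 1.8, 0], [1.31, 0.31, 0.29, -0.5, 1.8, 0], [1.33, 0.32, 0.12, -0.5, 1.8, 0], [1.34, 0.32, -0.05, -0.5, 1.8, 0], [1.32, 0.32, -0.23, -0.5, 1.8, 0], [1.28, 0.31, -0.4, -0.5, 1.8, 0], [1.03, 0.28, -0.46, -0.5, 1.8, 0], [0, 0, 0, 0, 0, 0], [0, 0, 0, 0, 0, 0]]]'

```text
t: 12.33
tool_pos: [0.6394, 0.3527, 0.1348]
orientation: [3.058, 0.412, -0.401]
force: [-2.5, 15.2, -2.3]
opening: 0.0314
gripper_force: 20.0
```

```bash
python3 - <<'E'
from h import *
s,R=st();q=np.radians(15.1);ex=np.array([np.cos(q),np.sin(q),0]);h=np.array([.5923,.3386,.0445])
k=np.array(s["tool_pos"])-R[:,2]*.007-h;print("angle",np.arctan2(k[2],-k@ex)-.2275, np.linalg.norm(k))
E
```

```text
t 12.33 pos [0.6394 0.3527 0.1348] q [0.41 0.82 0.76 0.04 1.81 1.72] F [-2.5 15.2 -2.3] op 0.03141699154775628 gf 19.999891966581345
R [[0.932, 0.264, -0.25], [0.257, -0.964, -0.064], [-0.257, -0.005, -0.966]]
angle 1.8269567285006096 0.10963330626397376
```

Call:
arm_command --deltas '[[[0.4, 0.0, -0.2, 0, 0, 0], [0, 0, 0, 0, 0, 0]]]'

```text
t: 12.5
tool_pos: [0.6421, 0.3534, 0.1334]
orientation: [3.058, 0.414, -0.403]
force: [-4.4, 17.6, -1.2]
opening: 0.0319
gripper_force: 20.0
```

Call:
arm_command --deltas '[[[0, 0, 0, 0, 0, 0], [0, 0, 0, 0, 0, 0], [0, 0, 0, 0, 0, 0], [0.3, 0.08, 1, 0, 0, 0], [0.4, 0.1, 1.5, 0, 0, 0], [0.5, 0.13, 1.9, 0, 0, 0], [0.5, 0.13, 1.9, 0, 0, 0], [0.5, 0.13, 1.9, 0, 0, 0], [0, 0, 0, 0, 0, 0]]]' --gripper 0.05

```text
t: 13.25
tool_pos: [0.6678, 0.354, 0.221]
orientation: [3.057, 0.405, -0.39]
force: [0.5, -0.2, 1.4]
opening: 0.0486
gripper_force: 0.0
```

Call:
arm_command --deltas '[[[-1.3, -0.4, 0, 1.0, -3.6, 0], [-1.3, -0.4, 0, 1.0, -3.6, 0], [-1.3, -0.4, 0, 1.0, -3.6, 0], [-1.3, -0.4, 0, 1.0, -3.6, 0], [-1.3, -0.4, 0, 1.0, -3.6, 0], [-1.3, -0.4, 0, 1.0, -3.6, 0], [-1.3, -0.4, 0, 0, 0, 7], [-1.3, -0.4, 0, 0, 0, 7], [-1.3, -0.4, 0, 0, 0, 7], [-1.3, -0.4, 0, 0, 0, 7], [0, 0, 0, 0, 0, 7], [0, 0, 0, 0, 0, 7]]]'

```text
t: 14.25
tool_pos: [0.5406, 0.3154, 0.2154]
orientation: [-2.706, -1.485, -0.141]
force: [-0.5, -0.9, -0.6]
opening: 0.0487
gripper_force: 0.0
```

Call:
arm_command --deltas '[[[0, 0, 0, 0, 0, 7], [0, 0, 0, 0, 0, 7], [0, 0, 0, 0, 0, 7], [0, 0, 0, 0, 0, 7], [0, 0, 0, 0, 0, 7], [0, 0, 0, 0, 0, 7], [0, 0, 0, 0, 0, 6], [0, 0, 0, 0, 0, 0], [0, 0, 0, 0, 0, 0], [0, 0, 0, 0, 0, 0]]]'

```text
t: 15.08
tool_pos: [0.5415, 0.3159, 0.2156]
orientation: [-1.862, -2.423, -0.095]
force: [1.6, 0.5, -0.3]
opening: 0.0487
gripper_force: 0.0
```

```bash
cat >> h.py <<'E'
q=np.radians(15.1);ex=np.array([np.cos(q),np.sin(q),0]);ey=np.array([-ex[1],ex[0],0]);o=np.array([.5315,.3222,0])
def Rs(al): # tool x=ey; top leaning to case -x by al deg
    a=np.radians(al); z=ex*np.sin(a)+np.array([0,0,-np.cos(a)]); x=ey; return np.stack([x,np.cross(z,x),z],1)
E
python3 - <<'E'
from h import *
import pickle
go(o-ex*.004+[0,0,.2],Rs(7.5))
im=eyes.read_camera("wrist");W=cam("wrist");pickle.dump(W,open("w6.pkl","wb"));cv2.imwrite("pics/w6r.png",im)
sc=eyes.read_camera("scene");cv2.imwrite("pics/sc6r.png",sc)
hsv=cv2.cvtColor(im,cv2.COLOR_BGR2HSV)
P=np.array([o-ex*.004+ey*y+[0,0,.018] for y in(.032,-.032)]);c=w2px("",P,W);print("pred +y,-y",np.round(c,1))
for u,v in c: print(im[int(v)-3:int(v)+4,int(u)-3:int(u)+4].mean((0,1)))
E
```

```text
t 15.08 pos [0.5415 0.3159 0.2156] q [0.38 0.18 1.44 0.1  1.51 0.12] F [ 1.6  0.5 -0.3] op 0.04871106551157512 gf 0.0
R [[-0.256, 0.966, -0.029], [0.961, 0.258, 0.1], [0.104, -0.002, -0.995]]
d cm [-1.39  0.52 -1.56] rot deg [-3.81 -8.91 -0.23]
pred +y,-y [[264.8 167.4]
 [265.1 228.7]]
[146.63265306  68.79591837  37.95918367]
[ 24.18367347  14.10204082 149.97959184]
```

```bash
python3 - <<'E'
from h import *
import pickle
from scipy.optimize import least_squares
W=pickle.load(open("w6.pkl","rb"));im=cv2.imread("pics/w6r.png").astype(int)
b,g,r=im[...,0],im[...,1],im[...,2]
a=np.linspace(0,2*np.pi,90)
for nm,m,y0 in(("red",(r>90)&(g<60)&(b<70),-.032),("blue",(b>90)&(r<75)&(b>g*1.6),.032)):
    m=m.astype(np.uint8);n,lab,stt,cen=cv2.connectedComponentsWithStats(m)
    c0=w2px("",o-ex*.004+ey*y0+[0,0,.018],W)
    i=min([j for j in range(1,n) if stt[j,4]>300],key=lambda j:np.hypot(*(cen[j]-c0)))
    x,y,w,h,A=stt[i];print(nm,stt[i],cen[i])
    def f(p):
        P=np.vstack([[p[0]+.02*np.cos(a),p[1]+.02*np.sin(a),0*a+z] for z in(.018,.025)][k] .T for k in(0,1)) if 0 else np.vstack([np.stack([p[0]+.02*np.cos(a),p[1]+.02*np.sin(a),0*a+z],1) for z in(.018,.025)])
        u=w2px("",P,W);return np.r_[u.min(0)-[x-.5,y-.5],u.max(0)-[x+w-.5,y+h-.5]]
    q_=least_squares(f,(o-ex*.004+ey*y0)[:2]);d=np.r_[q_.x,0]-o;print(np.round(q_.x,4),"case",np.round([d@ex,d@ey],4),np.round(q_.fun,1))
E
```

```text
red [ 248  211   36   36 1048] [265.73854962 228.54484733]
[0.5363 0.2912] case [-0.0034 -0.0311] [-1.4 -1.5  1.4  1.5]
blue [ 247  149   37   37 1103] [264.9156845 166.8712602]
[0.5196 0.3526] case [-0.0036  0.0324] [-1.3 -1.4  1.3  1.5]
```

Call:
arm_command --deltas '[[[-0.2, -0.8, -1, -1.3, -3.1, 0], [-0.2, -0.8, -1, -1.3, -3.1, 0], [-0.2, -0.9, -2, -1.3, -3.1, 0], [0, 0, -2.5, 0, 0, 0], [0, 0, -2.5, 0, 0, 0], [0, 0, -2, 0, 0, 0], [0, 0, 0, 0, 0, 0], [0, 0, 0, 0, 0, 0]]]' --gripper 0.16

```text
t: 15.85
tool_pos: [0.5347, 0.2908, 0.105]
orientation: [1.847, 2.43, 0.159]
force: [-0.0, 0.3, 0.9]
opening: 0.0538
gripper_force: 0.0
```

```bash
python3 -c "
from h import *
go([.5358,.2907,.0135],Rs(8))"
```

```text
t 15.85 pos [0.5347 0.2908 0.105 ] q [ 0.43  0.11  1.73 -0.03  1.17  0.17] F [-0.   0.3  0.9] op 0.05375720562335622 gf 0.0
R [[-0.267, 0.955, 0.13], [0.964, 0.265, 0.032], [-0.004, 0.134, -0.991]]
d cm [ 0.11 -0.01 -9.15] rot deg [ 0.32 -0.23 -0.4 ]
```

Call:
arm_command --deltas '[[[0.1, 0, -1.5, 0.3, -0.2, -0.4], [0, 0, -1.5, 0, 0, 0], [0, 0, -1.5, 0, 0, 0], [0, 0, -1, 0, 0, 0], [0, 0, -1, 0, 0, 0], [0, 0, -0.5, 0, 0, 0], [0, 0, 0, 0, 0, 0]]]'

```text
t: 16.43
tool_pos: [0.5364, 0.2911, 0.0354]
orientation: [1.855, 2.423, 0.171]
force: [0.0, 0.3, -0.1]
opening: 0.054
gripper_force: 0.0
```

```bash
python3 -c "
from h import *
go([.5358,.2907,.0135],Rs(8))"
```

```text
t 16.43 pos [0.5364 0.2911 0.0354] q [ 0.43  0.19  1.78 -0.03  1.03  0.17] F [ 0.   0.3 -0.1] op 0.05400119273474188 gf 0.0
R [[-0.261, 0.956, 0.135], [0.965, 0.259, 0.037], [0.0, 0.14, -0.99]]
d cm [-0.06 -0.04 -2.19] rot deg [-0.02  0.05 -0.04]
```

Call:
arm_command --deltas '[[[-0.05, -0.04, -0.5, 0, 0, 0], [0, 0, -0.5, 0, 0, 0], [0, 0, -0.5, 0, 0, 0], [0, 0, -0.4, 0, 0, 0], [0, 0, -0.2, 0, 0, 0], [0, 0, 0, 0, 0, 0], [0, 0, 0, 0, 0, 0]]]'

```text
t: 17.02
tool_pos: [0.5362, 0.2908, 0.0149]
orientation: [1.854, 2.423, 0.172]
force: [-0.3, 0.0, -0.8]
opening: 0.0539
gripper_force: 0.0
```

```bash
python3 - <<'E'
from h import *
go([.5358,.2907,.0135],Rs(8))
sc=eyes.read_camera("scene");sd=eyes.read_camera("side");im=eyes.read_camera("wrist")
for n,i in(("sc",sc),("sd",sd),("w",im)): cv2.imwrite(f"pics/{n}7r.png",i)
E
```

```text
t 17.02 pos [0.5362 0.2908 0.0149] q [ 0.43  0.22  1.79 -0.03  1.    0.18] F [-0.3  0.  -0.8] op 0.05394247738931112 gf 0.0
R [[-0.261, 0.956, 0.136], [0.965, 0.259, 0.037], [0.0, 0.141, -0.99]]
d cm [-0.04 -0.01 -0.14] rot deg [-0.03  0.09 -0.05]
```

Call:
arm_command --deltas '[[[-0.04, 0, -0.1, 0, 0, 0], [0, 0, 0, 0, 0, 0], [0, 0, 0, 0, 0, 0], [0, 0, 0, 0, 0, 0], [0, 0, 0, 0, 0, 0], [0, 0, 0, 0, 0, 0]]]' --gripper -1 --squeeze 20

```text
t: 17.67
tool_pos: [0.536, 0.2909, 0.0143]
orientation: [1.854, 2.423, 0.173]
force: [0.4, 0.2, 1.7]
opening: 0.0387
gripper_force: 20.0
```

Call:
arm_command --deltas '[[[0, 0, 0.2, 0, 0, 0], [0, 0, 0.4, 0, 0, 0], [0, 0, 0.6, 0, 0, 0], [0, 0, 0.8, 0, 0, 0], [0, 0, 1, 0, 0, 0], [0, 0, 1, 0, 0, 0], [0, 0, 1, 0, 0, 0], [0, 0, 1.5, 0, 0, 0], [0, 0, 2, 0, 0, 0], [0, 0, 2, 0, 0, 0], [0, 0, 1.5, 0, 0, 0], [0, 0, 0, 0, 0, 0]]]'

```text
t: 18.67
tool_pos: [0.5385, 0.292, 0.1398]
orientation: [1.851, 2.419, 0.182]
force: [0.8, -0.3, 0.5]
opening: 0.039
gripper_force: 20.0
```

Call:
arm_command --deltas '[[[0, -1.2, 0, 0, 0, 0], [0, -2.2, 0, 0, 0, 0], [-0.1, -2.8, 0, 0, 0, 0], [-0.1, -2.8, 0, 0, 0, 0], [-0.1, -2.8, 0, -0.2, 0.8, 0], [-0.1, -2.8, 0, -0.2, 0.8, 0], [-0.1, -2.8, -0.5, -0.2, 0.8, 0], [-0.1, -2.8, -0.5, -0.2, 0.8, 0], [0, -2.6, -0.5, -0.2, 0.7, 0], [0, -2.2, -0.5, 0, 0, 0], [0, -1.2, 0, 0, 0, 0], [0, 0, 0, 0, 0, 0]]]'

```text
t: 19.67
tool_pos: [0.5285, 0.0263, 0.1124]
orientation: [1.887, 2.459, 0.086]
force: [-0.1, 0.5, 0.3]
opening: 0.0391
gripper_force: 20.0
```

Call:
arm_command --deltas '[[[0, 0, -1, 0, 0, 0], [0, 0, -1, 0, 0, 0], [0, 0, -1, 0, 0, 0], [0, 0, -1, 0, 0, 0], [0, 0, 0, 0, 0, 0], [0, 0, 0, 0, 0, 0]]]'

```text
t: 20.17
tool_pos: [0.5288, 0.0295, 0.0726]
orientation: [1.883, 2.463, 0.087]
force: [-0.7, -0.4, -0.6]
opening: 0.0391
gripper_force: 20.0
```

```bash
python3 - <<'E'
from h import *
go([.5325,.031,.063],Rs(4))
im=eyes.read_camera("wrist");sd=eyes.read_camera("side");sc=eyes.read_camera("scene")
for n,i in(("sc",sc),("sd",sd),("w",im)): cv2.imwrite(f"pics/{n}8r.png",i)
def T(im,x,y,w,h): return cv2.resize(im[y:y+h,x:x+w],(400,300),interpolation=cv2.INTER_CUBIC)
print(w2px("side",np.array([.5325,.031,.067])),w2px("scene",np.array([.5325,.031,.067])))
cv2.imwrite("pics/f8.png",np.vstack([np.hstack([T(im,160,130,240,180),T(sd,265,195,64,48)]),np.hstack([T(sc,240,185,64,48),T(sd,250,130,160,120)])]))
E
```

```text
t 20.17 pos [0.5288 0.0295 0.0726] q [-0.06 -0.    1.91  0.03  1.18 -0.33] F [-0.7 -0.4 -0.6] op 0.03914423770610841 gf 19.999998807907104
R [[-0.262, 0.963, 0.066], [0.965, 0.262, 0.02], [0.002, 0.069, -0.998]]
d cm [ 0.37  0.15 -0.96] rot deg [-0.1  -0.07 -0.1 ]
[294.84914579 225.1714201 ] [269.62230953 212.56799089]
```

View pics/f8.png

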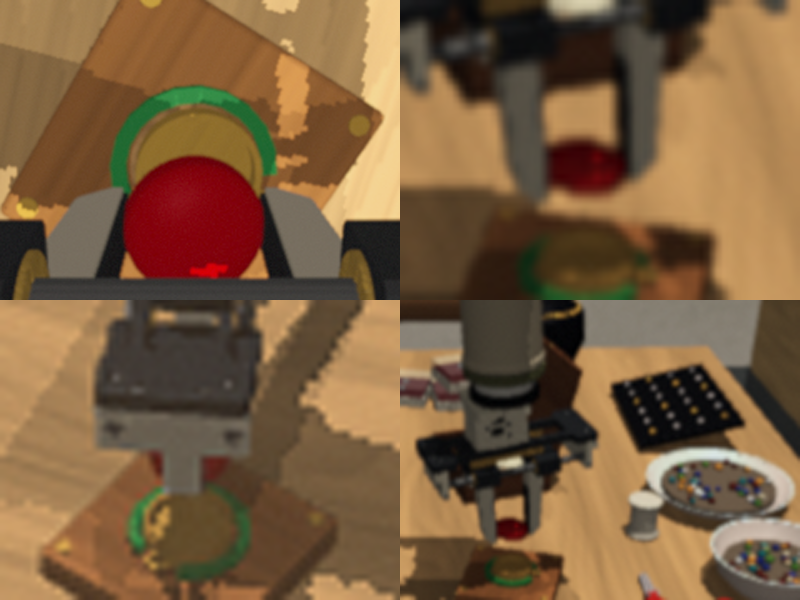

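Call:
arm_command --deltas '[[[0.18, 0.07, -0.4, 0, 0, 0], [0.19, 0.08, -0.5, 0, 0, 0], [0, 0, 0, 0, 0, 0], [0, 0, 0, 0, 0, 0], [0, 0, 0, 0, 0, 0], [0, 0, 0, 0, 0, 0]]]'

```text
t: 20.82
tool_pos: [0.5336, 0.0303, 0.0651]
orientation: [1.883, 2.46, 0.089]
force: [0.5, -1.1, -0.2]
opening: 0.0388
gripper_force: 20.0
```

```bash
python3 - <<'E'
from h import *
from scipy.optimize import least_squares
s,R=go([.5325,.031,.063],Rs(4)) or (monitor.read_state(),None)
p=np.array(s["tool_pos"]);R=cv2.Rodrigues(np.array(s["orientation"],float))[0]
# stone mask vs rendered silhouettes (wrist top edge, side) for tilts about ey (a) and ex (b)
ims={n:eyes.read_camera(n).astype(int) for n in("side","wrist")};C={n:cam(n) for n in ims}
def red(i): 
    b,g,r=i[...,0],i[...,1],i[...,2];return ((r>60)&(r>3*g)&(r>2.5*b)).astype(np.uint8)
an=np.linspace(0,2*np.pi,60)
prof=[(.02,0),(.02,.007)]+[(.02*np.cos(t),.007+.007*np.sin(t)) for t in np.linspace(0,1.5,8)]
V=np.vstack([np.stack([r*np.cos(an),r*np.sin(an),0*an+z],1) for r,z in prof])
for n in ims:
    m=red(ims[n]);u0=w2px("",p+[0,0,.01],C[n]);k,l,t,c=cv2.connectedComponentsWithStats(m)
    i=min([j for j in range(1,k) if t[j,4]>40],key=lambda j:np.hypot(*(c[j]-u0)));m=(l==i).astype(np.uint8);print(n,t[i],np.round(c[i],1))
    S=8 if n=="side" else 3
    x,y,w,h=t[i,:4]-[4,4,-8,-8];M=cv2.resize(m[y:y+h,x:x+w]*255,None,fx=S,fy=S,interpolation=cv2.INTER_CUBIC)>127
    best=[]
    for a in range(-12,13,2):
      for b in ((0,) if n=="side" else range(-12,13,4)):
        Rr=cv2.Rodrigues(np.radians(a)*ey)[0]@cv2.Rodrigues(np.radians(b)*ex)[0]
        u=w2px("",V@Rr.T+p+[0,0,.0037],C[n]);H=cv2.convexHull(np.float32((u-[x,y]+.5)*S)).reshape(-1,2)
        iou=0
        for dx in np.arange(-2,2.1,.5):
          for dy in np.arange(-2,2.1,.5):
            Z=np.zeros(M.shape,np.uint8);cv2.fillPoly(Z,[np.int32(H+np.array([dx,dy])*S)],1);Z=Z>0
            iou=max(iou,(Z&M).sum()/(Z|M).sum())
        best.append((round(iou,3),a,b))
    print(sorted(best)[::-1][:6])
E
```

```text
t 20.82 pos [0.5336 0.0303 0.0651] q [-0.06  0.02  1.9   0.03  1.16 -0.33] F [ 0.5 -1.1 -0.2] op 0.038801747831888646 gf 19.99994605779648
R [[-0.261, 0.963, 0.069], [0.965, 0.261, 0.02], [0.001, 0.071, -0.997]]
d cm [-0.11  0.07 -0.21] rot deg [-0.08  0.08 -0.05]
side [291 221  10   7  50] [295.9 224.4]
[(np.float64(0.466), 12, 0), (np.float64(0.458), 10, 0), (np.float64(0.45), 8, 0), (np.float64(0.445), 6, 0), (np.float64(0.439), 4, 0), (np.float64(0.433), 2, 0)]
wrist [ 234  224   85   73 5115] [275.6 262.4]
[(np.float64(0.946), 2, 12), (np.float64(0.945), 0, 12), (np.float64(0.944), -2, 12), (np.float64(0.944), -4, 12), (np.float64(0.943), 4, 12), (np.float64(0.943), 2, 8)]
```

```bash
python3 - <<'E'
from h import *
def red(i):
    i=i.astype(int);b,g,r=i[...,0],i[...,1],i[...,2];m=((r>50)&(r>3*g)&(r>2.5*b)).astype(np.uint8)
    k,l,t,c=cv2.connectedComponentsWithStats(m);j=1+np.argmax(t[1:,4]);return l==j,t[j]
for n in("w7r","w8r"):
    m,t=red(cv2.imread(f"pics/{n}.png"));top=t[1]
    print(n,t,"widths",[int(m[v].sum()) for v in range(top,top+75,6)],"centres",[round(float(np.nonzero(m[v])[0].mean()),1) for v in range(top,top+70,12)])
E
```

```text
w7r [ 238  223   82   74 5000] widths [6, 44, 58, 69, 75, 80, 82, 82, 80, 77, 73, 64, 53] centres [277.5, 278.5, 278.0, 278.5, 278.5, 278.0]
w8r [ 234  224   85   73 5121] widths [13, 45, 59, 70, 76, 83, 85, 84, 84, 82, 74, 66, 55] centres [276.0, 276.0, 275.5, 276.0, 275.5, 275.5]
```

```bash
python3 -c "
from plant import ticket
print(ticket.close_job())"
```

```text
the job is handed in; nothing more can be done
None
```

I handed the job in at about 21 s of the 72 s allowed; the judge gave no verdict. The brass bezel is seated in the nest with its loop in the gap, the case lid is open, and the red stone is held dome up, about 4.7 cm above the nest floor and within about 2 mm of centre. I could not measure its tilt exactly, but I expect it within about 0.07 rad of level.

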